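# Slide the case lid home and put the tape roll back

### The job

Lift the roll of tape off its round pad and set it aside on the bench, then push the dovetailed lid of the probe case along its tapered way until it is wedged tight, and finally put the roll back flat on its pad. Leave the marker and the small carton beside the case where they are.

Things in the scene. Friction and masses are not known exactly. Their poses are not given: they have to be found in the camera images.
- case: Grey probe case fixed to the bench, 130 x 130 mm. Origin: centre of its underside; +x is the way the lid closes (away from the robot), z up. The lid lies on ledges 24 mm up, between undercut dovetail cheeks with tops 39 mm up; the way narrows by 5 degrees a side towards +x. The front face is at x = -65 mm. No end stop: the lid stops by wedging alone.
- lid: Loose polished aluminium dovetail lid, 140 mm long (x), 14 mm thick, 180 g, 96 mm wide at the robot's end, 72 mm at the far end. Origin: centre of its underside, axes like the case's. It starts loose in the way, 30 to 46 mm short of home. Home, its origin is near x = -5, y = 0, z = 24 mm in the case's frame. Push it along the case's +x until it stops: it slides at 1 to 5 N, 10 to 20 N wedges it.
- lid_push (a point): Middle of the lid's robot-side end face (14 mm high, flat), 70 mm from the lid's origin along its -x and 31 mm above the bench. This end overhangs the case's front, so closed fingers reaching below it can push it; at home it still stands 10 mm out of the case's front.
- pad_top (a point): Centre of the top of the round black rubber pad, 124 mm across and 3 mm thick, fixed to the bench in front of the lid. The bench is free for 200 mm to either side of the pad (along the case's y) and between the pad and the robot.
- roll_center (a point): Centre (half-way up) of the brown roll of tape, a ring lying flat, 104 mm across, 45 mm high, 52 mm hole: the wall is 26 mm thick, centred 39 mm from the axis; 200 g. The point's z is the ring's axis. It starts on the pad, about 10 mm from the lid's end, too close for a finger between. Grip its wall from above, one finger in the hole.
- marker: Black marker pen, 128 mm long, 15 mm thick, lying beside the case: leave it where it is.
- carton: Small carton, 58 x 75 x 30 mm, standing beside the case: leave it where it is.
There are look-alikes about, which are no part of the job. What is shaped like the part that bears roll_center but green is not meant. Of the things shaped like the lid, the aluminium one is meant.

How it is judged:
By the outcome, as a careful person would: the job done as asked, in the order asked, and still so for the second after the job is handed in, with the robot touching nothing.
It also fails if it takes over 64 s, if anything falls off the work surface, if the arm or the gripper's body presses on something with over 40 N, if the wrist force passes 120 N, or if a joint passes its speed limit or range.

### The arm

A 7-joint arm with a two-finger parallel gripper is mounted at the origin on a cart in front of the work surface, level with it; the furniture and walls round the work are solid. World frame = base frame: x ahead of the robot, y to its left, z up, the work surface at z = 0. Lengths are in m, angles in rad, forces in N, time in s.
With the tool pointing down it reaches from about 0.4 to 0.875 m from the base axis. Payload 6.5 kg.
Tool frame: the origin (TCP) lies midway between the tips of the shut fingers; the grasp point (between the pads) lies arm.grip_depth behind it (arm.grip_depth is the distance from the TCP to the grasp point, in m); z points along the fingers, y is the line along which they close (so a half turn about z gives the same grasp; the last joint's range is limited). The gripper opens to 88 mm and grips with 3 to 60 N. Pads are 18 mm wide; open, the fingers measure 123 mm over their backs; the gripper's body (75 mm by 187 mm) begins 45 mm behind the grasp point.
Start: joints at [-1.388, 0.536, -0.004, 1.538, 0.003, 1.067, -0.071], TCP at [0.16, 0.63, 0.239] pointing down, gripper open.
Joint ranges: [-2.7, 2.7], [-0.37, 2.16], [-1.27, 1.26], [0.24, 2.4], [-1.31, 4.45], [0.19, 1.91], [-2.76, 2.76]. Speed limits (rad/s): [2.39, 2.39, 3.14, 3.14, 3.14, 3.14, 3.14].

### API

Orientations are given as a unit quaternion [x, y, z, w].
In Python, from station import arm gives the robot as it stands.
- The arm moves only by the tool drive_tool, never from a script. Its argument "increments" is text: rows parted by semicolons, each of 7 numbers parted by spaces: the shift along the tool's x, y, z in mm, then the turn, a rotation vector about the tool's x, y, z in rad, then the closure, from 0 (fully open) to 1 (shut). In form: x y z rx ry rz gripper; .... A call has 1 to 10 rows; each row is the pose to reach, as a shift and turn from the pose commanded when the call began, along the tool's axes at that moment; what a row does not reach only later rows make up. A row lasts 1/10 s, in which the tool goes at most 50 mm and 8.59 degrees, less where a joint would pass 70% of its speed; a pose out of reach is approached as far as the arm can. A call with a gripper value outside its range is refused whole. The fingers move at their own pace and stop on an object; "newtons" is the grip in N (left out, the last holds). Time passes only in rows, so rows that repeat a pose let the fingers close. It gives the time, the measured TCP pose, the force, the opening and the grip force at its end, in the units of the state.
- arm.observe(): the state, without advancing time (a new reading comes with each control period).
- arm.snapshot(name): name is "side" or "top"; returns (picture, depth): 420x560x3 uint8, red, green, blue; 420x560 float32, m along the optical axis (not along the pixel's ray), 0 where there is no reading.
- arm.camera_params(name): a dict with "fx", "fy", "cx", "cy" (pixels), "k1" (the pictures are not rectified: a ray, as slopes to the right and down, at radius r is drawn at 1 + k1 r^2 times it, then the intrinsics apply), "rvec" (rotation vector, rad) and "tvec" (3), from world to camera coordinates, as OpenCV has them. Camera axes: x right, y down, z forward; pixel columns grow to the right and rows downward; lengths in m; the calibration is good to about 2 mm. A picture is of the moment at which its call begins. camera_params takes no time and is no camera call.
- arm.hand_in(): hands the job in; it is judged then, once.
The state is a dict: "t": time; "joint_pos": joint angles; "joint_vel": joint speeds; "joint_efforts": joint torques, N m; "position": TCP position; "orientation": TCP orientation; "force": force on the tool from outside, world axes, zero at the start; "wrist_torque": the same for the moment, N m; "opening": finger opening in m; "gripper_force": force on a finger pad.
Only numpy, scipy, OpenCV 4.12 (cv2) and the standard library are available. Lean on these libraries where they do the work, as an engineer would, in place of code of your own. Each camera call takes 0.05 s, during which the arm holds its last target. There are 200 camera calls.

## Working session

There is one attempt and no reset: what is moved stays moved. The work goes in short steps, Python scripts to look and compute and a tool call to move; the robot and the scene stay as the last step left them, time stands still between calls to the robot, and variables do not carry over. Pictures are saved under pics/ and viewed, at most 10 in all, crops included, and the job is handed in when it is done.

Besides the shell and the picture viewer there is one more tool, called after "Request:" by a JSON object that holds its "op" and its "data", one argument or row to a line. drive_tool: Moves the arm, as the interface text tells. Its arguments: {"type":"object","properties":{"increments":{"type":"string"},"newtons":{"type":"number"}},"required":["increments"]}

```bash
mkdir -p pics; cat > h.py <<'E'
import numpy as np, cv2, json
from station import arm
from scipy.spatial.transform import Rotation as R
def snap(n):
    p,d=arm.snapshot(n); np.savez('/tmp/%s.npz'%n,p=p,d=d); return p,d
def cloud(n,d):
    c=arm.camera_params(n); h,w=d.shape
    u,v=np.meshgrid(np.arange(w),np.arange(h))
    K=np.array([[c['fx'],0,c['cx']],[0,c['fy'],c['cy']],[0,0,1.]])
    pts=np.stack([u,v],-1).reshape(-1,1,2).astype(float)
    s=cv2.undistortPoints(pts,K,np.array([c['k1'],0,0,0.])).reshape(h,w,2)
    P=np.dstack([s*d[...,None],d])
    Rm=cv2.Rodrigues(np.array(c['rvec'],float))[0]
    W=(P-np.array(c['tvec']).reshape(3))@Rm
    W[d==0]=np.nan
    return W
def tool(target):
    s=arm.observe(); r=R.from_quat(s['orientation'])
    return r.inv().apply(np.array(target)-s['position'])*1000
E
python3 - <<'E'
from h import *
for n in('top','side'):
    p,d=snap(n); cv2.imwrite('pics/%s0.png'%n,p[...,::-1]); c=arm.camera_params(n); print(n,c,(d==0).mean())
print(arm.observe(),arm.grip_depth)
E
```

```text
top {'fx': 541.9122183553644, 'fy': 541.9122183553644, 'cx': 283.1132262050199, 'cy': 212.67156467068435, 'k1': -0.05375524277903582, 'rvec': array([ 2.16819979, -2.21228719,  0.03833498]), 'tvec': array([0.04481217, 0.54304142, 1.1987993 ])} 0.004022108843537415
side {'fx': 477.12335341468435, 'fy': 477.12335341468435, 'cx': 279.0931076575813, 'cy': 205.95767335091284, 'k1': -0.0036113456218334265, 'rvec': array([ 1.87898712, -0.56084447,  0.41240708]), 'tvec': array([-0.44867755,  0.16128051,  0.75652851])} 0.0040178571428571425
{'t': 0.1, 'joint_pos': array([-1.3882322 ,  0.53708092, -0.00444142,  1.53874655,  0.00260342,
        1.06729446, -0.07116879]), 'joint_vel': array([-0.0002441 , -0.00281901,  0.00158014, -0.00251005,  0.00088096,
        0.00014169,  0.00147633]), 'joint_efforts': array([ 3.24575514e-03, -5.72078025e+01,  9.94618423e-01, -2.52228427e+01,
       -5.59964462e-02,  1.35117144e-02,  3.09947643e-05]), 'position': array([0.15991205, 0.6294645 , 0.23794363]), 'orientation': array([ 1.24008511e-01,  9.92280862e-01, -7.60844384e-04, -3.74536764e-05]), 'force': array([0.17192959, 0.38614708, 0.15141098]), 'wrist_torque': array([ 0.00547701,  0.032639  , -0.04644372]), 'gripper_force': 0.0, 'opening': 0.08832699488080566} 0.0187
```

View pics/top0.png

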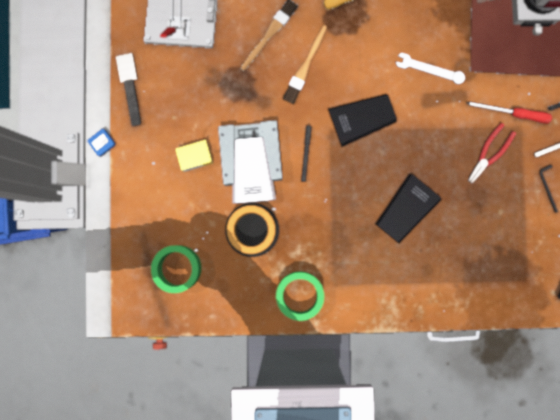

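View pics/side0.png

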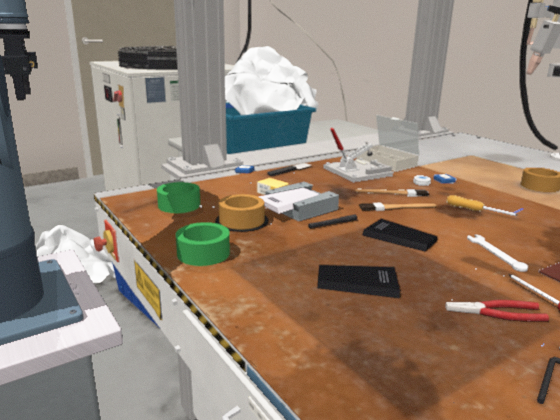

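Candidates for the roll in the top view are the brown ring at (252,229) on the black pad in front of the case, and the green rings at (175,269) and (300,297). The side view also shows a brown ring far off at (541,180). The one on the pad is meant. Candidates for the lid are the bright aluminium plate at (253,170) in the grey case and the black ones at (362,119) and (408,208). The aluminium one is meant. I'll measure these and confirm in a crop.

```bash
python3 - <<'E'
from h import *
z=np.load('/tmp/top.npz');p,d=z['p'],z['d'];W=cloud('top',d)
cv2.imwrite('pics/crop.png',cv2.resize(p[100:320,150:370,::-1],None,fx=2.7,fy=2.7,interpolation=cv2.INTER_CUBIC))
hsv=cv2.cvtColor(p,cv2.COLOR_RGB2HSV)
for nm,uv in dict(roll=(252,208),lidmid=(253,170),lidend=(253,195),case=(225,160),bench=(330,230),pen=(306,153),cart=(194,155),g1=(300,275)).items():
    print(nm,W[uv[1],uv[0]].round(4),hsv[uv[1],uv[0]])
# roll top: heights 38..56mm near
u,v=np.meshgrid(np.arange(560),np.arange(420))
def circ(m):
    c=max(cv2.findContours(m.astype(np.uint8),cv2.RETR_EXTERNAL,cv2.CHAIN_APPROX_NONE)[0],key=cv2.contourArea)
    P=W[m]; q=np.array([W[y,x,:2] for x,y in c[:,0]])
    A=np.c_[2*q,np.ones(len(q))];s=np.linalg.lstsq(A,(q**2).sum(1),rcond=None)[0]
    return s[:2],np.sqrt(s[2]+s[:2]@s[:2]),np.nanmedian(P[:,2])
m=(abs(u-252)<32)&(abs(v-229)<28)&(W[...,2]>.036)&(hsv[...,0]<30)&(hsv[...,1]>80)
print('roll',circ(m),m.sum())
blk=(abs(u-252)<34)&(abs(v-229)<34)&(hsv[...,2]<70)
c=np.concatenate(cv2.findContours(blk.astype(np.uint8),0,1)[0]);print('pad px',cv2.minEnclosingCircle(c))
# lid: bright low sat
l=(abs(u-253)<30)&(v>125)&(v<212)&(hsv[...,1]<40)&(hsv[...,2]>205)
c=max(cv2.findContours(l.astype(np.uint8),0,1)[0],key=cv2.contourArea)
h=cv2.approxPolyDP(cv2.convexHull(c),4,True)[:,0]
print('lid',[(x,y,W[y,x].round(4)) for x,y in h],np.nanmedian(W[l],0))
cs=(abs(u-251)<40)&(v>110)&(v<205)&(hsv[...,1]<90)&(W[...,2]>.03)&(W[...,2]<.06)
c=max(cv2.findContours(cs.astype(np.uint8),0,1)[0],key=cv2.contourArea)
h=cv2.approxPolyDP(cv2.convexHull(c),4,True)[:,0]
print('case',[(x,y,W[y,x].round(4)) for x,y in h])
E
```

```text
roll [0.5537 0.1009 0.0486] [ 20 148 246]
lidmid [0.6381 0.098  0.0381] [  0   0 254]
lidend [0.5827 0.0988 0.0396] [  0   0 253]
case [0.6621 0.1599 0.0353] [ 95  14 220]
bench [ 0.5032 -0.0713 -0.004 ] [ 12 152 158]
pen [ 0.6779 -0.0204  0.0086] [173  13  78]
cart [0.6763 0.2303 0.0259] [ 30  82 253]
g1 [ 4.064e-01 -4.000e-04  4.590e-02] [ 67 134 230]
roll (array([0.50804405, 0.10401399]), np.float64(0.05090446214423636), np.float64(0.047416916573691105)) 850
pad px ((251.8656768798828, 229.3134307861328), 26.58838653564453)
lid [(np.int32(275), np.int32(126), array([0.7347, 0.0477, 0.0389])), (np.int32(280), np.int32(176), array([0.6239, 0.0389, 0.0345])), (np.int32(273), np.int32(198), array([0.5758, 0.0553, 0.0322])), (np.int32(234), np.int32(202), array([0.5689, 0.1418, 0.0301])), (np.int32(224), np.int32(182), array([0.6129, 0.1624, 0.0382])), (np.int32(224), np.int32(128), array([0.7326, 0.1605, 0.0404]))] [0.65168603 0.10058671 0.03733132]
case [(np.int32(275), np.int32(120), array([0.7479, 0.0474, 0.0401])), (np.int32(281), np.int32(168), array([0.6418, 0.0363, 0.0333])), (np.int32(275), np.int32(199), array([0.5736, 0.051 , 0.0305])), (np.int32(234), np.int32(202), array([0.5689, 0.1418, 0.0301])), (np.int32(223), np.int32(180), array([0.6175, 0.1647, 0.0371])), (np.int32(218), np.int32(127), array([0.7356, 0.174 , 0.0387]))]
```

View pics/crop.png

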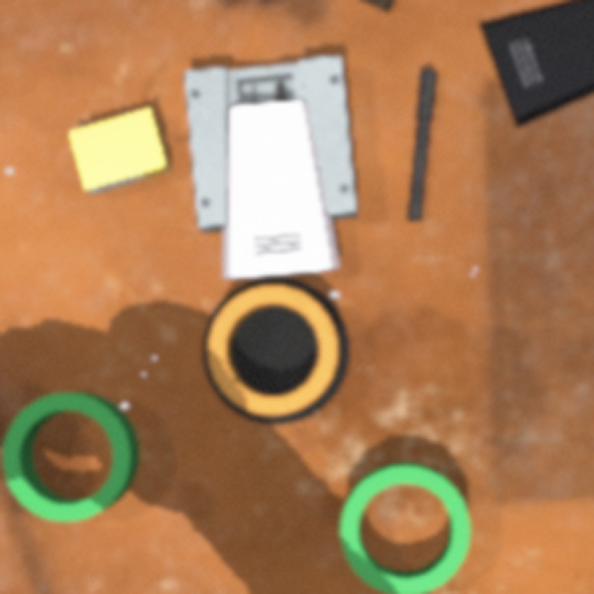

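The crop confirms it: brown ring at (273,349) on the black pad, bright lid from y=100 to 275 in the grey case, green rings apart. Next I'll cast rays onto the known planes.

```bash
cat >> h.py <<'E'
def ray(n,uv,z):
    c=arm.camera_params(n);K=np.array([[c['fx'],0,c['cx']],[0,c['fy'],c['cy']],[0,0,1.]])
    s=cv2.undistortPoints(np.array(uv,float).reshape(-1,1,2),K,np.array([c['k1'],0,0,0.])).reshape(-1,2)
    Rm=cv2.Rodrigues(np.array(c['rvec'],float))[0];t=np.array(c['tvec']).reshape(3)
    D=np.c_[s,np.ones(len(s))]@Rm; C=-t@Rm
    return C+D*((z-C[2])/D[:,2])[:,None]
def crop(x): return np.array(x)/2.7+[150-.3,100-.3]
E
python3 - <<'E'
from h import *
np.set_printoptions(precision=4,suppress=True)
p=np.load('/tmp/top.npz')['p'];hsv=cv2.cvtColor(p,cv2.COLOR_RGB2HSV)
def fit(q):
    A=np.c_[2*q,np.ones(len(q))];s=np.linalg.lstsq(A,(q**2).sum(1),rcond=None)[0];return s[:2],np.sqrt(s[2]+s[:2]@s[:2])
u,v=np.meshgrid(np.arange(560),np.arange(420))
m=((hsv[...,0]<30)&(hsv[...,1]>80)&(hsv[...,2]>120)&(np.hypot(u-251.5,v-229)<25)).astype(np.uint8)
cs=sorted(cv2.findContours(m,cv2.RETR_CCOMP,cv2.CHAIN_APPROX_NONE)[0],key=cv2.contourArea)[::-1][:2]
for c in cs: print('roll',fit(ray('top',c[:,0],.048)[:,:2]))
b=((hsv[...,2]<75)&(np.hypot(u-252,v-230)<31)).astype(np.uint8)
c=max(cv2.findContours(b,0,cv2.CHAIN_APPROX_NONE)[0],key=cv2.contourArea)[:,0]
q=ray('top',c,.003)[:,:2];r=np.hypot(*(q-q.mean(0)).T);q=q[q[:,0]<.54]
print('pad',fit(q),len(q))
print('pad crop',fit(ray('top',crop([(205,350),(348,345),(277,422),(225,400),(327,400)]),.003)[:,:2]))
C=ray('top',crop([(186,71),(199,229),(343,57),(356,214)]),.039)[:,:2];print('case',C,C.mean(0))
for a,bb in((1,0),(3,2)): e=C[a-1 if a==1 else 2]-C[a];print(np.degrees(np.arctan2(e[1],e[0])))
L=ray('top',crop([(232,100),(304,100),(225,278),(339,270)]),.038)[:,:2];print('lid',L)
e=L[:2].mean(0)-L[2:].mean(0);print('axis',np.degrees(np.arctan2(e[1],e[0])),np.hypot(*e),L[2:].mean(0))
s=arm.observe();Rm=R.from_quat(s['orientation']).as_matrix();print(Rm)
E
```

```text
roll (array([0.5079, 0.1039]), np.float64(0.05248127839637795))
roll (array([0.5072, 0.1048]), np.float64(0.036308713870207565))
pad (array([0.5076, 0.1077]), np.float64(0.033923194231081664)) 75
pad crop (array([0.5082, 0.1048]), np.float64(0.05982485058873866))
case [[0.7377 0.1727]
 [0.6073 0.1637]
 [0.7462 0.0436]
 [0.6168 0.0355]] [0.677  0.1039]
3.937643277245322
3.5861084653324764
lid [[0.713  0.1353]
 [0.7116 0.0762]
 [0.5669 0.1432]
 [0.5715 0.0502]]
axis 3.6267100068964777 0.14335512402445502 [0.5692 0.0967]
[[-0.9692  0.2461 -0.0003]
 [ 0.2461  0.9692 -0.0015]
 [-0.0001 -0.0015 -1.    ]]
```

Request:
{"op": "drive_tool", "data": {
  "increments": "-48 -46 0 0 0 0 0.3; -96 -92 0 0 0 0 0.3; -144 -138 0 0 0 0 0.3; -192 -184 0 0 0 -0.05 0.3; -240 -230 0 0 0 -0.1 0.3; -288 -276 10 0 0 -0.15 0.3; -335 -322 25 0 0 -0.2 0.3; -383 -368 40 0 0 -0.25 0.3; -430 -414 60 0 0 -0.3 0.3; -478 -460 88 0 0 -0.313 0.3"
}}

```text
t: 1.1
position: [0.4228, 0.2071, 0.197]
orientation: [-0.033, 0.999, 0.0, 0.0]
force: [0.4, 0.2, -0.2]
opening: 0.0619
gripper_force: 0.0
```

Request:
{"op": "drive_tool", "data": {
  "increments": "0 0 0 0 0 0 0.3"
}}

```text
t: 1.2
position: [0.424, 0.2018, 0.1956]
orientation: [-0.027, 1.0, -0.002, -0.001]
force: [-0.5, -0.9, -0.0]
opening: 0.0615
gripper_force: 0.0
```

Request:
{"op": "drive_tool", "data": {
  "increments": "-25 -43 15 0 0 -0.01 0.3; -50 -86 30 0 0 -0.01 0.3; -75 -130 45 0 0 -0.01 0.3; -79 -141 45 0 0 -0.01 0.3; -79 -141 45 0 0 -0.01 0.3; -79 -141 45 0 0 -0.01 0.3; -79 -141 45 0 0 -0.01 0.3; -79 -141 45 0 0 -0.01 0.3"
}}

```text
t: 2.0
position: [0.5093, 0.075, 0.1523]
orientation: [-0.038, 0.999, 0.0, 0.0]
force: [0.1, -0.0, 0.9]
opening: 0.0614
gripper_force: 0.0
```

```bash
python3 - <<'E'
from h import *
print(tool([.5105,.0653,.012]),arm.observe()['orientation'])
p,d=snap('side');cv2.imwrite('pics/s1.png',cv2.resize(p[120:300,120:400,::-1],None,fx=2.7,fy=2.7))
E
```

```text
[ -0.39049499  -9.89256784 140.26404018] [-3.84198320e-02  9.99261610e-01  3.84877306e-04  6.40135480e-05]
```

View pics/s1.png

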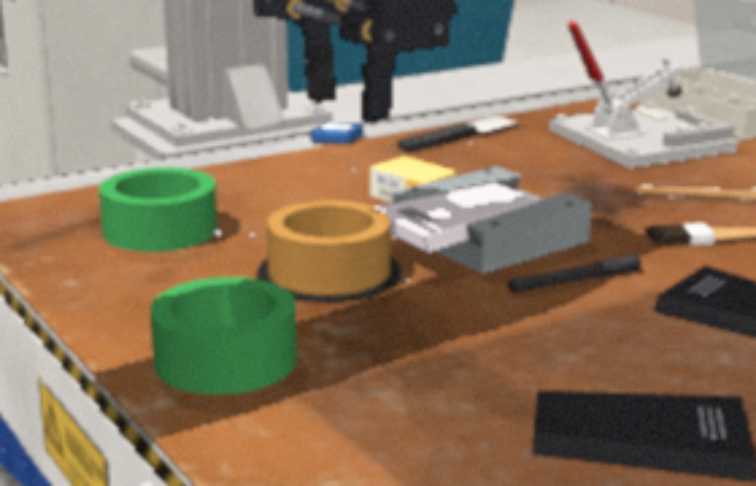

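The fingers, at (318,95) and (377,115), hang above the roll at (328,245), and the way down is clear. I'll descend over the -y wall.

Request:
{"op": "drive_tool", "data": {
  "increments": "0 -10 20 0 0 0 0.3; 0 -10 50 0 0 0 0.3; 0 -10 80 0 0 0 0.3; 0 -10 105 0 0 0 0.3; 0 -10 120 0 0 0 0.3; 0 -10 130 0 0 0 0.3; 0 -10 138 0 0 0 0.3; 0 -10 140 0 0 0 0.3; 0 -10 140 0 0 0 0.3"
}}

```text
t: 2.95
position: [0.511, 0.0633, 0.0124]
orientation: [-0.037, 0.999, 0.0, 0.0]
force: [-0.1, -1.7, 0.0]
opening: 0.0618
gripper_force: 0.0
```

Request:
{"op": "drive_tool", "data": {
  "increments": "0 0 0 0 0 0 0.6; 0 0 0 0 0 0 0.8; 0 0 0 0 0 0 0.9; 0 0 0 0 0 0 0.9; 0 0 0 0 0 0 0.9; 0 0 0 0 0 0 0.9; 0 0 0 0 0 0 0.9",
  "newtons": 20
}}

```text
t: 3.65
position: [0.5106, 0.0635, 0.0122]
orientation: [-0.037, 0.999, 0.0, 0.0]
force: [-0.0, 1.4, 3.3]
opening: 0.0244
gripper_force: 18.2
```

Request:
{"op": "drive_tool", "data": {
  "increments": "0 0 -10 0 0 0 0.9; 0 0 -25 0 0 0 0.9; 0 0 -45 0 0 0 0.9; 0 -15 -60 0 0 0 0.9; 0 -40 -60 0 0 0 0.9; 0 -75 -60 0 0 0 0.9; 0 -110 -60 0 0 0 0.9; 0 -145 -60 0 0 0 0.9; 0 -165 -60 0 0 0 0.9; 0 -165 -60 0 0 0 0.9"
}}

```text
t: 4.65
position: [0.5228, -0.1059, 0.0732]
orientation: [-0.034, 0.999, -0.001, 0.001]
force: [-0.2, -0.1, -1.8]
opening: 0.0243
gripper_force: 18.3
```

Request:
{"op": "drive_tool", "data": {
  "increments": "0 0 15 0 0 0 0.9; 0 0 30 0 0 0 0.9; 0 0 45 0 0 0 0.9; 0 0 53 0 0 0 0.9; 0 0 58 0 0 0 0.9; 0 0 61 0 0 0 0.9; 0 0 63 0 0 0 0.9; 0 0 63 0 0 0 0.9"
}}

```text
t: 5.45
position: [0.523, -0.1012, 0.0093]
orientation: [-0.037, 0.999, 0.0, 0.0]
force: [-0.4, 0.9, -2.0]
opening: 0.0242
gripper_force: 18.4
```

Request:
{"op": "drive_tool", "data": {
  "increments": "0 0 1 0 0 0 0.9; 0 0 2 0 0 0 0.9; 0 0 2 0 0 0 0.9"
}}

```text
t: 5.75
position: [0.5233, -0.1013, 0.0089]
orientation: [-0.037, 0.999, 0.0, 0.001]
force: [-5.6, 1.5, 19.2]
opening: 0.0244
gripper_force: 19.2
```

Request:
{"op": "drive_tool", "data": {
  "increments": "0 0 0 0 0 0 0.6; 0 0 0 0 0 0 0.4; 0 0 0 0 0 0 0.3; 0 0 0 0 0 0 0.3; 0 0 0 0 0 0 0.3; 0 0 -20 0 0 0 0.3; 0 0 -50 0 0 0 0.3; 0 0 -80 0 0 0 0.3; 0 0 -100 0 0 0 0.3; 0 0 -100 0 0 0 0.5"
}}

```text
t: 6.75
position: [0.5247, -0.1016, 0.1095]
orientation: [-0.037, 0.999, -0.0, 0.002]
force: [0.2, 0.0, 0.8]
opening: 0.0556
gripper_force: 0.0
```

```bash
python3 - <<'E'
from h import *
np.set_printoptions(precision=4,suppress=True)
p,d=snap('top');cv2.imwrite('pics/t2.png',cv2.resize(p[110:310,200:400,::-1],None,fx=2.9,fy=2.9))
print(arm.observe()['position'])
E
```

```text
[ 0.5237 -0.1014  0.108 ]
```

View pics/t2.png

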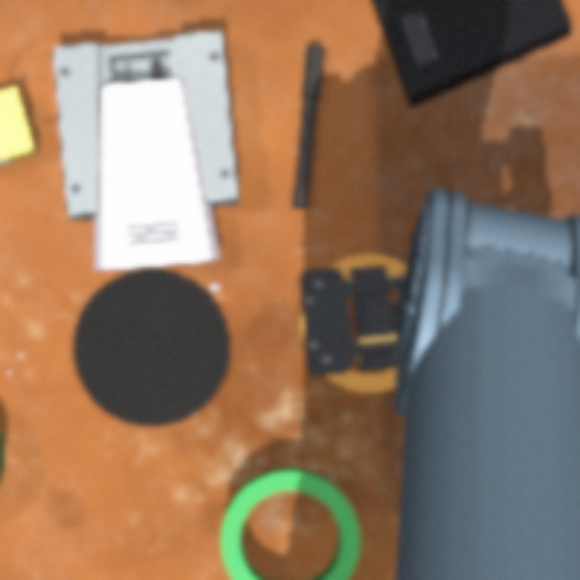

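The pad is clear at crop (152,346), the roll sits aside at (355,322), and the lid's end is at (158,265). Now I'll measure the pad and lid end for the push.

```bash
python3 - <<'E'
from h import *
np.set_printoptions(precision=4,suppress=True)
p=np.load('/tmp/top.npz')['p'];hsv=cv2.cvtColor(p,cv2.COLOR_RGB2HSV)
u,v=np.meshgrid(np.arange(560),np.arange(420))
b=((hsv[...,2]<85)&(np.hypot(u-252.4,v-229.3)<32)).astype(np.uint8)
c=max(cv2.findContours(b,0,cv2.CHAIN_APPROX_NONE)[0],key=cv2.contourArea)[:,0]
q=ray('top',c,.003)[:,:2];A=np.c_[2*q,np.ones(len(q))];s=np.linalg.lstsq(A,(q**2).sum(1),rcond=None)[0]
print('pad',s[:2],np.sqrt(s[2]+s[:2]@s[:2]))
f=lambda x:np.array(x)/2.9+[200-.33,110-.33]
print('lidend',ray('top',f([(95,269),(218,261)]),.038).mean(0))
print('case',ray('top',f([(54,46),(69,216),(224,31),(238,200)]),.039))
print(tool([.535,.095,.108]),tool([.535,.095,.014]))
E
```

```text
pad [0.5082 0.1052] 0.057913518797371694
lidend [0.5695 0.0978 0.038 ]
case [[0.7388 0.1733 0.039 ]
 [0.6081 0.1635 0.039 ]
 [0.7472 0.0432 0.039 ]
 [0.6175 0.0351 0.039 ]]
[-25.8547 195.0101  -0.0429] [-25.6113 195.0526  93.9568]
```

Request:
{"op": "drive_tool", "data": {
  "increments": "0 30 0 0 0 0 1; 0 70 0 0 0 0 1; -10 110 0 0 0 0 1; -20 150 0 0 0 0 1; -26 180 0 0 0 0 1; -26 195 0 0 0 0 1; -26 195 30 0 0 0 1; -26 195 60 0 0 0 1; -26 195 85 0 0 0 1; -26 195 94 0 0 0 1",
  "newtons": 30
}}

```text
t: 7.8
position: [0.5317, 0.0933, 0.0101]
orientation: [-0.037, 0.999, -0.001, -0.003]
force: [-0.1, 0.0, -0.4]
opening: 0.0005
gripper_force: 0.0
```

Request:
{"op": "drive_tool", "data": {
  "increments": "0 0 0 0 0 0 1; 0 0 0 0 0 0 1; 0 0 0 0 0 0 1"
}}

```text
t: 8.1
position: [0.5352, 0.095, 0.0142]
orientation: [-0.037, 0.999, 0.0, 0.001]
force: [1.0, -0.1, 0.2]
opening: 0.0004
gripper_force: 0.0
```

```bash
python3 - <<'E'
from h import *
s=arm.observe();print(s['position'],s['orientation'],s['opening'],s['force'],tool([.55,.0965,.015]),tool([.592,.0985,.015]))
E
```

```text
[0.53520333 0.09503036 0.01415678] [-3.69192699e-02  9.99317743e-01  1.48824048e-04  9.96656400e-04] 0.00038574548014900725 [ 0.97681031 -0.12181795  0.20881259] [-14.86643325   0.37399871  -0.81336302] [-56.89943081  -0.73056881  -0.72942046]
```

Request:
{"op": "drive_tool", "data": {
  "increments": "-8 0 0 0 0 0 1; -16 0 0 0 0 0 1; -22 0 0 0 0 0 1; -26 0 0 0 0 0 1; -30 0 0 0 0 0 1; -34 0 0 0 0 0 1; -38 0 0 0 0 0 1; -42 0 0 0 0 0 1; -46 0 0 0 0 0 1; -48 0 0 0 0 0 1"
}}

```text
t: 9.1
position: [0.5824, 0.0985, 0.0129]
orientation: [-0.037, 0.999, -0.0, -0.0]
force: [-0.7, -0.2, 0.8]
opening: 0.0007
gripper_force: 0.6
```

Request:
{"op": "drive_tool", "data": {
  "increments": "-2 0 0 0 0 0 1; -4 0 0 0 0 0 1; -5 0 0 0 0 0 1; -5 0 0 0 0 0 1"
}}

```text
t: 9.5
position: [0.5874, 0.0991, 0.0131]
orientation: [-0.037, 0.999, 0.0, 0.0]
force: [0.4, -0.4, -0.1]
opening: 0.0006
gripper_force: 0.2
```

Request:
{"op": "drive_tool", "data": {
  "increments": "-1 0 0 0 0 0 1; -2 0 0 0 0 0 1; -3 0 0 0 0 0 1; -4 0 0 0 0 0 1"
}}

```text
t: 9.9
position: [0.5911, 0.0993, 0.013]
orientation: [-0.037, 0.999, -0.0, -0.0]
force: [-1.6, -0.9, -0.1]
opening: 0.0003
gripper_force: 0.6
```

Request:
{"op": "drive_tool", "data": {
  "increments": "-1 0 0 0 0 0 1; -2 0 0 0 0 0 1; -3 0 0 0 0 0 1"
}}

```text
t: 10.2
position: [0.5934, 0.0995, 0.0129]
orientation: [-0.037, 0.999, -0.0, -0.001]
force: [-4.8, -1.6, 1.8]
opening: 0.0004
gripper_force: 2.5
```

Request:
{"op": "drive_tool", "data": {
  "increments": "-1 0 0 0 0 0 1; -2 0 0 0 0 0 1; -2 0 0 0 0 0 1"
}}

```text
t: 10.5
position: [0.5933, 0.0995, 0.0123]
orientation: [-0.037, 0.999, -0.0, -0.003]
force: [-8.7, -1.5, 3.9]
opening: 0.0004
gripper_force: 4.0
```

Request:
{"op": "drive_tool", "data": {
  "increments": "-1 0 0 0 0 0 1; -1 0 0 0 0 0 1"
}}

```text
t: 10.7
position: [0.5933, 0.0995, 0.0121]
orientation: [-0.037, 0.999, -0.0, -0.004]
force: [-9.8, -1.5, 4.7]
opening: 0.0004
gripper_force: 5.1
```

Request:
{"op": "drive_tool", "data": {
  "increments": "-1 0 0 0 0 0 1; -2 0 0 0 0 0 1; -3 0 0 0 0 0 1; -3 0 0 0 0 0 1"
}}

```text
t: 11.1
position: [0.5933, 0.0996, 0.0115]
orientation: [-0.037, 0.999, -0.001, -0.007]
force: [-16.2, -2.0, 8.2]
opening: 0.0008
gripper_force: 8.4
```

Request:
{"op": "drive_tool", "data": {
  "increments": "-1 0 0 0 0 0 1; -2 0 0 0 0 0 1; -2 0 0 0 0 0 1"
}}

```text
t: 11.4
position: [0.5932, 0.0996, 0.011]
orientation: [-0.037, 0.999, -0.001, -0.009]
force: [-21.3, -1.1, 12.0]
opening: 0.0005
gripper_force: 10.7
```

Wedged at 20 N. Backing off and lifting.

Request:
{"op": "drive_tool", "data": {
  "increments": "5 0 0 0 0 0 1; 12 0 0 0 0 0 1; 25 0 0 0 0 0 1; 45 0 0 0 0 0 1; 60 0 -10 0 0 0 1; 70 0 -40 0 0 0 1; 75 -30 -80 0 0 0 0.8; 75 -75 -100 0 0 0 0.5; 80 -120 -100 0 0 0 0.3; 80 -160 -100 0 0 0 0.3"
}}

```text
t: 12.4
position: [0.5355, -0.0677, 0.1147]
orientation: [-0.037, 0.999, -0.0, 0.002]
force: [0.7, 1.1, 0.1]
opening: 0.0304
gripper_force: 0.0
```

Request:
{"op": "drive_tool", "data": {
  "increments": "0 0 0 0 0 0 0.3; 0 0 0 0 0 0 0.3; 0 0 0 0 0 0 0.3"
}}

```text
t: 12.7
position: [0.5348, -0.0638, 0.1131]
orientation: [-0.038, 0.999, 0.0, 0.001]
force: [-0.2, 0.2, -0.1]
opening: 0.0542
gripper_force: 0.0
```

```bash
python3 - <<'E'
from h import *
p,d=snap('top');cv2.imwrite('pics/t3.png',cv2.resize(p[110:310,200:400,::-1],None,fx=2.9,fy=2.9))
s=arm.observe();print(s['position'],s['orientation'],s['opening'],tool([.5235,-.1013,.009]))
E
```

```text
[ 0.53462442 -0.06345487  0.11304311] [-3.83586156e-02  9.99263879e-01  4.21577483e-04  3.72110579e-04] 0.058444082254709054 [ 14.07364277 -36.96562483 104.00216015]
```

View pics/t3.png

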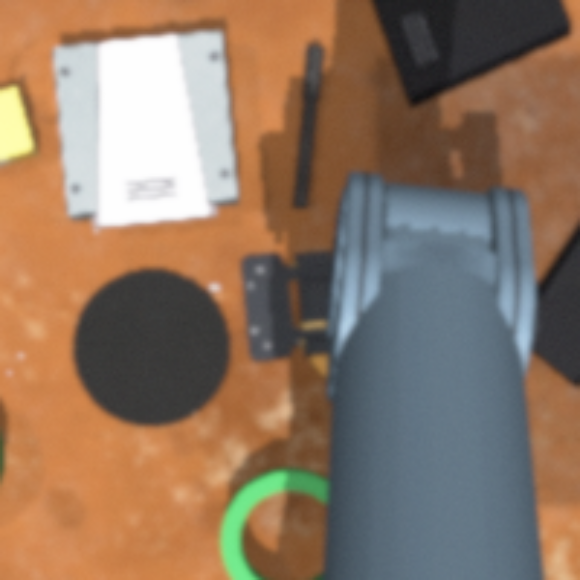

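The lid is home: its end, at crop y≈225, stands just past the case front at y≈210. The roll hasn't moved. Regrasping it.

Request:
{"op": "drive_tool", "data": {
  "increments": "14 -20 0 0 0 0 0.3; 14 -37 0 0 0 0 0.3; 14 -37 20 0 0 0 0.3; 14 -37 50 0 0 0 0.3; 14 -37 75 0 0 0 0.3; 14 -37 92 0 0 0 0.3; 14 -37 100 0 0 0 0.3; 14 -37 103 0 0 0 0.3; 14 -37 103 0 0 0 0.3; 14 -37 103 0 0 0 0.3"
}}

```text
t: 13.75
position: [0.5237, -0.1031, 0.0108]
orientation: [-0.037, 0.999, -0.0, 0.001]
force: [0.3, -0.2, -0.7]
opening: 0.0616
gripper_force: 0.0
```

Request:
{"op": "drive_tool", "data": {
  "increments": "0 0 0 0 0 0 0.6; 0 0 0 0 0 0 0.8; 0 0 0 0 0 0 0.9; 0 0 0 0 0 0 0.9; 0 0 0 0 0 0 0.9; 0 0 0 0 0 0 0.9; 0 0 0 0 0 0 0.9",
  "newtons": 20
}}

```text
t: 14.45
position: [0.5229, -0.1031, 0.0101]
orientation: [-0.037, 0.999, 0.0, -0.0]
force: [-0.5, 1.4, 2.2]
opening: 0.0241
gripper_force: 18.6
```

Request:
{"op": "drive_tool", "data": {
  "increments": "0 0 -10 0 0 0 0.9; 0 0 -25 0 0 0 0.9; 0 0 -45 0 0 0 0.9; 0 0 -60 0 0 0 0.9; 0 25 -60 0 0 0 0.9; 0 55 -60 0 0 0 0.9; 0 90 -60 0 0 0 0.9; 0 125 -60 0 0 0 0.9; 0 150 -60 0 0 0 0.9; 0 150 -60 0 0 0 0.9"
}}

```text
t: 15.45
position: [0.5117, 0.0511, 0.0709]
orientation: [-0.04, 0.999, 0.001, 0.0]
force: [-0.2, 0.6, -2.4]
opening: 0.0239
gripper_force: 18.5
```

Request:
{"op": "drive_tool", "data": {
  "increments": "0 0 0 0 0 0 0.9; 0 0 0 0 0 0 0.9"
}}

```text
t: 15.65
position: [0.5121, 0.0449, 0.0705]
orientation: [-0.036, 0.999, -0.0, 0.0]
force: [-0.5, -0.1, -2.1]
opening: 0.024
gripper_force: 18.5
```

```bash
python3 - <<'E'
from h import *
s=arm.observe();print(s['position'],s['orientation'],s['opening'],tool([.511,.0645,.0125]))
p,d=snap('top');hsv=cv2.cvtColor(p,cv2.COLOR_RGB2HSV)
cv2.imwrite('pics/t4.png',cv2.resize(p[150:290,200:340,::-1],None,fx=4,fy=4))
E
```

```text
[0.51206298 0.04490685 0.07049923] [-3.62906648e-02  9.99341167e-01 -3.75742228e-04  2.81528000e-04] 0.024005786120363616 [-0.32992651 19.6633813  57.9842649 ]
```

View pics/t4.png

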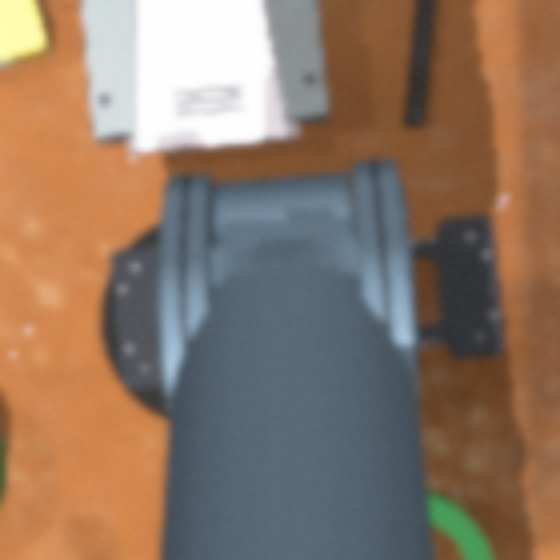

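The arm hides the roll here, so I'll place it from the known grip offset.

Request:
{"op": "drive_tool", "data": {
  "increments": "0 10 0 0 0 0 0.9; 0 20 0 0 0 0 0.9; 0 20 15 0 0 0 0.9; 0 20 30 0 0 0 0.9; 0 20 43 0 0 0 0.9; 0 20 51 0 0 0 0.9; 0 20 55 0 0 0 0.9; 0 20 57 0 0 0 0.9; 0 20 57 0 0 0 0.9"
}}

```text
t: 16.6
position: [0.5105, 0.0663, 0.0133]
orientation: [-0.037, 0.999, 0.0, 0.0]
force: [0.5, -0.9, -2.0]
opening: 0.0243
gripper_force: 18.6
```

Request:
{"op": "drive_tool", "data": {
  "increments": "0 0 0.5 0 0 0 0.9; 0 0 1 0 0 0 0.9; 0 0 1 0 0 0 0.9"
}}

```text
t: 16.9
position: [0.5107, 0.0663, 0.013]
orientation: [-0.037, 0.999, 0.0, 0.0]
force: [-2.5, 0.4, 8.5]
opening: 0.0241
gripper_force: 18.7
```

Contact with the pad. Releasing, rising and moving aside.

Request:
{"op": "drive_tool", "data": {
  "increments": "0 0 0 0 0 0 0.6; 0 0 0 0 0 0 0.4; 0 0 0 0 0 0 0.3; 0 0 0 0 0 0 0.3; 0 0 0 0 0 0 0.3; 0 0 -20 0 0 0 0.3; 0 0 -50 0 0 0 0.3; 0 0 -90 0 0 0 0.3; 0 0 -120 0 0 0 0.3; 0 0 -120 0 0 0 0.3"
}}

```text
t: 17.9
position: [0.5131, 0.0666, 0.1357]
orientation: [-0.037, 0.999, 0.001, 0.004]
force: [-0.2, -0.0, -0.7]
opening: 0.062
gripper_force: 0.0
```

Request:
{"op": "drive_tool", "data": {
  "increments": "0 -40 0 0 0 0 0.3; 0 -80 0 0 0 0 0.3; 0 -120 0 0 0 0 0.3; 0 -160 0 0 0 0 0.3; 0 -200 0 0 0 0 0.3; 0 -230 0 0 0 0 0.3; 0 -250 0 0 0 0 0.3; 0 -250 0 0 0 0 0.3; 0 -250 0 0 0 0 0.3"
}}

```text
t: 18.8
position: [0.5283, -0.1823, 0.1311]
orientation: [-0.037, 0.999, 0.0, -0.001]
force: [0.1, 0.6, -0.1]
opening: 0.0619
gripper_force: 0.0
```

```bash
python3 - <<'E'
from h import *
p,d=snap('top');hsv=cv2.cvtColor(p,cv2.COLOR_RGB2HSV);W=cloud('top',d)
cv2.imwrite('pics/t5.png',cv2.resize(p[110:290,180:360,::-1],None,fx=3,fy=3))
u,v=np.meshgrid(np.arange(560),np.arange(420))
m=((hsv[...,0]<30)&(hsv[...,1]>80)&(hsv[...,2]>120)&(np.hypot(u-251.5,v-229)<25)&(W[...,2]>.03)).astype(np.uint8)
c=max(cv2.findContours(m,0,cv2.CHAIN_APPROX_NONE)[0],key=cv2.contourArea)[:,0]
q=ray('top',c,.048)[:,:2];A=np.c_[2*q,np.ones(len(q))];s=np.linalg.lstsq(A,(q**2).sum(1),rcond=None)[0]
print(s[:2],np.sqrt(s[2]+s[:2]@s[:2]))
a=W[m>0];print('plane',np.linalg.lstsq(np.c_[a[:,:2]-s[:2],np.ones(len(a))],a[:,2],rcond=None)[0])
E
```

```text
[0.51043038 0.104803  ] 0.050856194453269436
plane [ 0.00354909 -0.00043317  0.04675198]
```

View pics/t5.png

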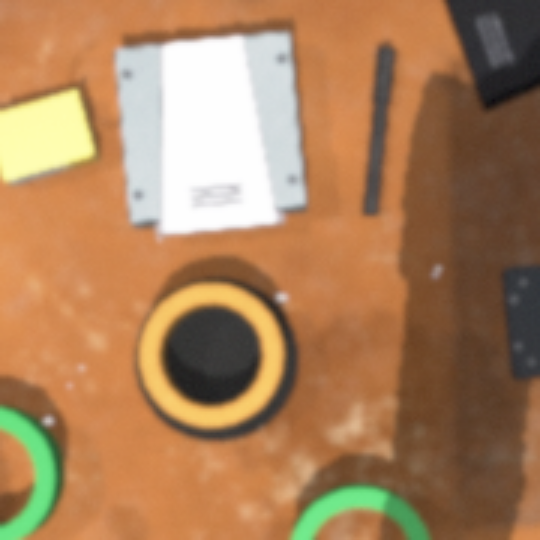

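The roll lies flat and centred on the pad at (215,355), within about 2 mm. The lid is home, and the marker and carton haven't moved. Handing in.

```bash
python3 -c "
from h import *
print(arm.hand_in())"
```

```text
the job is handed in; nothing more can be done
None
```

The job is done and handed in at about 19 s: the lid is wedged home with about 20 N, the roll is back flat on its pad within about 2 mm of centre, and the marker and carton were not touched.

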